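# Clip the bench key fob onto the ring of the key stand

### The arm

A 7-joint arm with a two-finger parallel gripper is mounted at the origin on the work surface. World frame = base frame: x ahead of the robot, y to its left, z up, the work surface at z = 0. Lengths are in m, angles in rad, forces in N, time in s.
With the tool pointing down it reaches from about 0.4 to 0.85 m from the base axis. Payload 10.4 kg.
Tool frame: the origin (TCP) lies midway between the tips of the shut fingers; the grasp point (between the pads) lies arm.grasp_offset behind it (arm.grasp_offset is the distance from the TCP to the grasp point, in m); z points along the fingers, y is the line along which they close (so a half turn about z gives the same grasp; the last joint's range is limited). The gripper opens to 85 mm and grips with 20 to 120 N. Pads are 22 mm wide; open, the fingers measure 114 mm over their backs; the gripper's body (76 mm by 85 mm) begins 54 mm behind the grasp point. The pads swing forward as they close: fully open they stand 13 mm farther back than shut.
Start: joints at [1.285, 0.332, -0.065, 1.46, 0.022, 1.35, -0.088], TCP at [0.162, -0.604, 0.209] pointing down, gripper open.
Joint ranges: [-2.6, 2.6], [-0.5, 2.12], [-1.47, 1.34], [0.16, 2.42], [-1.27, 4.41], [0.06, 2.06], [-2.6, 2.6]. Speed limits (rad/s): [2.22, 2.22, 2.79, 2.79, 3.14, 3.14, 3.14].

### API

Orientations are given as a unit quaternion [x, y, z, w].
In Python, from cell import monitor, cams, sign_off, arm gives the robot as it stands.
- The arm moves only by the shell command python3 -m handwheel 'ROWS' [OPENING] [FORCE]. ROWS is a JSON object of lists of equal length, an entry for each row: "delta_pos": the shift along the tool's x, y, z in cm, a list of three; "turn": the turn about the tool's z in degrees. In form: {"delta_pos": [[tx, ty, tz], ...], "turn": [turn, ...]}. A call has 1 to 20 rows; each row shifts and turns the commanded pose from where the row before left it, along the tool's axes as they then stand; what a row does not reach is not made up. A row lasts 1/10 s, in which the tool goes at most 50 mm and 8.59 degrees, less where a joint would pass 70% of its speed; a pose out of reach is approached as far as the arm can. A call is refused whole if a number of a shift passes 5 or a number of a turn 8.59, either way. A call with a gripper value outside its range is refused whole. OPENING is the opening, from 0 (shut) to 1 (fully open), set as the call begins (- or left out, the last holds). The fingers move at their own pace and stop on an object; FORCE is the grip in N (left out, the last holds). Time passes only in rows, so rows that do not move let the fingers close. It gives the time, the measured TCP pose, the force and the opening at its end, in the units of the state.
- monitor.sense(): the state, without advancing time (a new reading comes with each control period).
- cams.camera(name): name is "scene" or "side" or "wrist"; returns the picture (480x640x3 uint8, red, green, blue); there is no depth.
- cams.camera_params(name): a dict with "fx", "fy", "cx", "cy" (pixels), "dist_coeffs" ([k1, k2, p1, p2, k3] as OpenCV has them; the pictures are not rectified), "eye" and "rotation" of the camera in the world; the wrist camera has in their place "hand_eye" (4x4, takes a point from camera to tool coordinates, whose origin is the TCP and whose axes are the flange's). Camera axes: x right, y down, z forward; pixel columns grow to the right and rows downward; lengths in m; the calibration is good to about 2 mm. A picture is of the moment at which its call begins: read the wrist's pose just before it. camera_params takes no time and is no camera call.
- sign_off(): hands the job in, once; it reports no verdict.
The state is a dict: "time": time; "joint_pos": joint angles; "dq": joint speeds; "joint_torque": joint torques, N m; "position": TCP position; "ee_rot": TCP orientation; "wrist_force": force on the tool from outside, world axes, zero at the start; "ft_torque": the same for the moment, N m; "finger_gap": opening from 0.0 (shut) to 1.0 (fully open).
Only numpy, scipy, OpenCV 4.12 (cv2) and the standard library are available. Lean on these libraries where they do the work, as an engineer would, in place of code of your own. Each camera call takes 0.05 s, during which the arm holds its last target. There are 200 camera calls.

### The job

Pick up the orange key fob by its body and press its snap hook down over the top bar of the steel ring, gently, until the sprung brass gate gives way and snaps shut again behind the bar; stop there and do not force the bar against the inside of the hook. Then let go so that the fob hangs by its closed hook from the ring, and leave the other things on the bench where they are.

Things in the scene. Friction and masses are not known exactly. Their poses are not given: they have to be found in the camera images.
- fob_center (a point): centre of the body of the key fob (loose, about 90 g), an orange and black block 40 mm long (x axis), 20 mm wide (y), 42 mm tall (z), standing on the table with this point 21 mm up; grasp it across its 20 mm width. A steel snap hook 10 mm wide sticks out of its +x end, in the x-z plane. Hanging by the hook, +x points up and this point is about 57 mm below the bar
- hook_mouth (a point): in the hook, 53 mm along x and 6 mm above fob_center: about where a bar's centre is when it gets past the gate. The hook's spine runs along the top, its underside 7 mm above this point; the nose's inner face is 7 mm further along +x. A bar comes in from below; it passes only if its centre is 49 to 57 mm along x from fob_center (53 is best), and then has 2 to 6 mm left before it meets the spine
- hook_nose (a point): lowest point of the hook's nose, 64.5 mm along x and 19.5 mm below fob_center. The nose is 9 mm thick along x and comes down from the spine at the hook's far end. The mouth is on the underside, between the nose and the gate's pivot (27 mm along x, 17 mm below fob_center)
- gate (a joint): swing of the sprung brass gate, a 5 mm bar 33 mm long that slopes from its pivot up to the nose's inner face (tip 58 mm along x, 6 mm below fob_center). 0 rad is shut, it grows as the gate swings inward (up), stop at 0.7. Pressing a bar through near the nose takes about 3 to 7 N; the force falls away as the gate snaps shut behind the bar, then rises steeply if the bar meets the spine
- stand: key stand, fixed: grey base plate 90 mm (x) x 120 mm (y) x 12 mm, origin under its centre. An upright ring (arch of 6 mm steel bar) rises from sockets 18 mm across, 24 mm tall at y -30 and +30 mm. Its straight level top bar runs along the stand's y axis above the origin, 54 mm clear between the legs. A blue padded rest (60 mm wide, top 90 mm up, face at x +25 mm) stops the swing; bring the fob from the -x side, nose to +x
- ring_lowest (a point): point 125 mm above the table over the middle of the base plate: the centre of the ring's top bar if the ring is set fully down. The ring's legs are clamped in the sockets at a height that differs every time (0 to 28 mm higher than this) and is not given by any reading; it does not move under the force of the gate
- ring_highest (a point): point 153 mm above the table over the middle of the base plate: the centre of the ring's top bar if the ring is set at its highest
- flux: white flux bottle with yellow cap, 38 mm across, 85 mm tall, a bystander; origin under its centre
- battery: AA battery standing upright, 14 mm across, 50 mm tall, a bystander; origin under its centre
- clock_board: green clock circuit board on short stand-offs, 50 x 100 mm, 16 mm tall, a bystander; origin under its centre
- nine_volt: dark violet 9 V block battery lying flat, 26 x 48 x 17 mm, a bystander; origin under its centre
- screwdriver: red-handled screwdriver lying on the table, a bystander; origin under its middle
- kit_box: small cardboard box, 100 x 130 x 50 mm, a bystander; origin under its centre
- mouse: black computer mouse, 100 x 60 x 28 mm, a bystander; origin under its centre
There are look-alikes about, which are no part of the job. Leave any blue, pink or purple look-alike of the part that bears fob_center alone.

How it is judged:
On the way, in this order (a step that is already met when the one before it is completed fails the run):
1. the fob is lifted clear of the table (height (world z) of fob_center above 0.06 m and value of joint gate below 0.06 rad), for 0.2 s.
2. the ring's bar pushes the gate of the hook open (value of joint gate above 0.2 rad and contact force between fob and stand above 1 N and horizontal distance between fob_center and ring_lowest below 0.09 m), for 0.02 s.
3. the fob hangs from the ring with the gate shut (value of joint gate below 0.06 rad and angle between fob_center's own x axis and vertical below 0.5 rad and height (world z) of hook_mouth between 0.11 and 0.157 m and horizontal distance between hook_mouth and ring_lowest below 0.03 m), for 0.2 s.
At the end, for the whole second after the job is handed in: The fob hangs by its hook from the ring: gate shut (below 0.06 rad), hook end up within 0.5 rad of plumb, the point hook_mouth 110 to 157 mm above the table and within 30 mm sideways of the middle of the ring's bar (all of step 3); the robot touches nothing.
It fails at once if the fob, while held, is pressed or pulled against the ring or the stand with more than 12 N (contact force between fob and stand above 12 N and contact force between fob and the fingers above 0.5 N).
It fails at once if another thing on the bench is pushed more than 25 mm away (distance of any of flux, battery, clock_board, nine_volt, screwdriver, kit_box, mouse from where it was at the start of the episode above 0.025 m).
It also fails if it takes over 58 s, if anything falls off the work surface, if the arm or the gripper's body presses on something with over 40 N, if the wrist force passes 120 N, or if a joint passes its speed limit or range.

## Working session

There is one attempt and no reset: what is moved stays moved. The work goes in short steps, Python scripts to look and compute and a shell command to move; the robot and the scene stay as the last step left them, time stands still between calls to the robot, and variables do not carry over. Pictures are saved under pics/ and viewed, on a budget of 10 in all, crops included, one or two more only if the job needs it, and the job is handed in when it is done.

```bash
mkdir -p pics; ls; python3 - <<'E'
from cell import monitor,cams,arm
import cv2,json,numpy as np
s=monitor.sense();print(s);print(arm.grasp_offset)
for n in("scene","side","wrist"):
    print(n,cams.camera_params(n))
    cv2.imwrite(f"pics/{n}0.png",cams.camera(n)[:,:,::-1])
E
```

```text
pics
{'time': 0.0, 'joint_pos': array([ 1.28539618,  0.33286741, -0.06468576,  1.46097259,  0.02158832,
        1.34992341, -0.0885214 ]), 'dq': array([-0.00137167, -0.0007831 , -0.0013065 ,  0.0001905 , -0.000443  ,
        0.00042196,  0.00260021]), 'joint_torque': array([ 1.88302402e-03, -6.25444651e+01,  5.01976430e-02, -3.91601801e+01,
        1.61922741e-02,  9.88638669e-03,  9.31311945e-06]), 'position': array([ 0.16224155, -0.60312935,  0.20860379]), 'ee_rot': array([ 9.91380189e-01,  1.31014414e-01, -1.28405428e-04, -7.26638635e-04]), 'wrist_force': array([0.60056089, 0.2853651 , 0.57543198]), 'ft_torque': array([ 0.07045676, -0.01457029, -0.0017125 ]), 'finger_gap': 0.9995049180120914}
0.0187
scene {'fx': 550.8812279566729, 'fy': 550.8812279566729, 'cx': 317.32462442675734, 'cy': 239.4616058908762, 'dist_coeffs': array([-0.03212551,  0.        ,  0.        ,  0.        ,  0.        ]), 'eye': array([ 1.33761713, -0.39802802,  1.08214341]), 'rotation': array([ 0.80726309,  0.47403772, -0.17618121, -0.30426096])}
side {'fx': 442.5645892042258, 'fy': 442.5645892042258, 'cx': 320.206981631661, 'cy': 236.24754446616961, 'dist_coeffs': array([0.0352805, 0.       , 0.       , 0.       , 0.       ]), 'eye': array([0.17630635, 0.45916011, 0.89895392]), 'rotation': array([-0.37039837,  0.86546104, -0.31267441,  0.12655805])}
wrist {'fx': 402.6343937861858, 'fy': 402.6343937861858, 'cx': 324.0369383958505, 'cy': 242.22707674563614, 'dist_coeffs': array([-0.03423988,  0.        ,  0.        ,  0.        ,  0.        ]), 'hand_eye': array([[ 1.53618549e-03, -9.63458641e-01, -2.67852735e-01,
         6.69873445e-02],
       [ 9.99998816e-01,  1.45515568e-03,  5.01026647e-04,
         7.80998007e-04],
       [-9.29510247e-05, -2.67853187e-01,  9.63459735e-01,
        -1.63912337e-01],
       [ 0.00000000e+00,  0.00000000e+00,  0.00000000e+00,
         1.00000000e+00]])}
```

View pics/scene0.png

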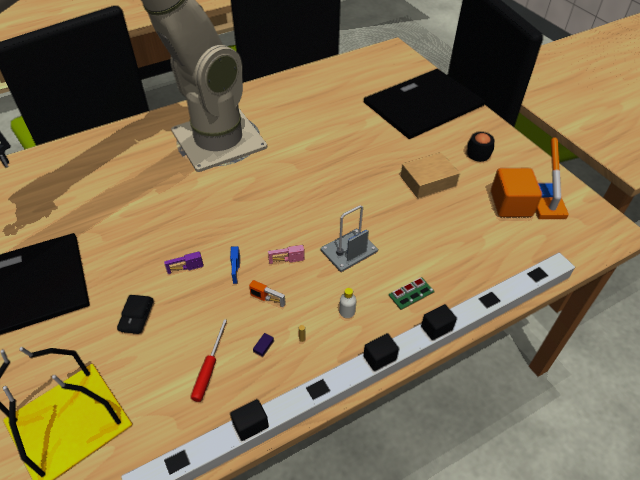

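View pics/side0.png

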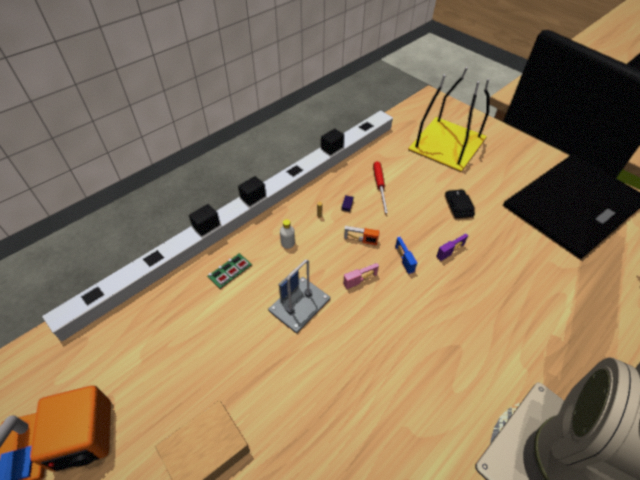

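The scene shows a fob with an orange body at (267,293), a pink one at (286,255), a blue one at (235,264) and a purple one at (184,262). The stand is at (349,245). In the side view the orange fob is at (362,235) and the stand at (299,300). I'll enlarge both to confirm which is which.

```bash
cat > h.py <<'E'
import numpy as np,cv2
from cell import monitor,cams,arm
from scipy.spatial.transform import Rotation as R
from scipy.optimize import least_squares
def cam(n,s=None):
    p=cams.camera_params(n);K=np.array([[p['fx'],0,p['cx']],[0,p['fy'],p['cy']],[0,0,1]])
    if n=='wrist':
        T=np.eye(4);T[:3,:3]=R.from_quat(s['ee_rot']).as_matrix();T[:3,3]=s['position'];T=T@p['hand_eye'];Rm,e=T[:3,:3],T[:3,3]
    else:
        Rm=R.from_quat(p['rotation']).as_matrix();e=p['eye']
    return K,p['dist_coeffs'],Rm,e
def proj(c,P):
    K,d,Rm,e=c;return cv2.projectPoints(((np.atleast_2d(P)-e)@Rm).astype(float),np.zeros(3),np.zeros(3),K,d)[0][:,0]
def onz(c,px,z):
    K,d,Rm,e=c;u=cv2.undistortPoints(np.array([[px]],float),K,d)[0,0];r=Rm@np.array([u[0],u[1],1]);return e+r*(z-e[2])/r[2]
def tri(obs):
    return least_squares(lambda P:np.concatenate([(proj(c,P)[0]-px) for c,px in obs]),[0.6,-.3,.1])
E
python3 - <<'E'
from h import *
a=cv2.imread('pics/scene0.png');b=cv2.imread('pics/side0.png')
A=cv2.resize(a[195:315,240:400],None,fx=5,fy=5,interpolation=cv2.INTER_CUBIC)
B=cv2.resize(b[215:335,240:400],None,fx=5,fy=5,interpolation=cv2.INTER_CUBIC)
cv2.imwrite('pics/a.png',A);cv2.imwrite('pics/b.png',B)
s,d=cam('scene'),cam('side')
for n,p,q in(('fob',(267,293),(362,235)),('flux',(347,315),(288,246)),('batt',(302,340),(320,217)),('9v',(263,345),(348,203)),('pink',(286,258),(362,277)),('base',(215,140),None)):
    print(n,onz(s,p,.01),q and onz(d,q,.01))
print(proj(s,[.162,-.604,.209]),proj(s,[0,0,0]))
E
```

```text
fob [ 0.61131203 -0.12392319  0.01      ] [ 0.62317208 -0.13807215  0.01      ]
flux [0.75724301 0.01040705 0.01      ] [0.72816012 0.02630472 0.01      ]
batt [ 0.76508326 -0.11175659  0.01      ] [ 0.74376235 -0.10199674  0.01      ]
9v [ 0.73431692 -0.19332573  0.01      ] [ 0.72806883 -0.19468325  0.01      ]
pink [ 0.53741566 -0.03525642  0.01      ] [ 0.53364785 -0.04083328  0.01      ]
base [ 0.01447653 -0.01288229  0.01      ] None
[[ -8.89994411 186.19671692]] [[217.52119503 138.70058269]]
```

View pics/a.png

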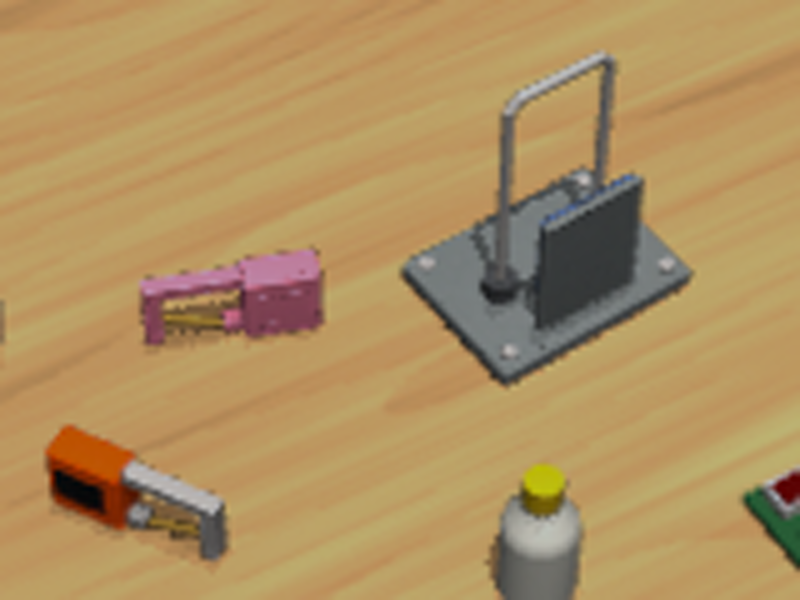

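View pics/b.png

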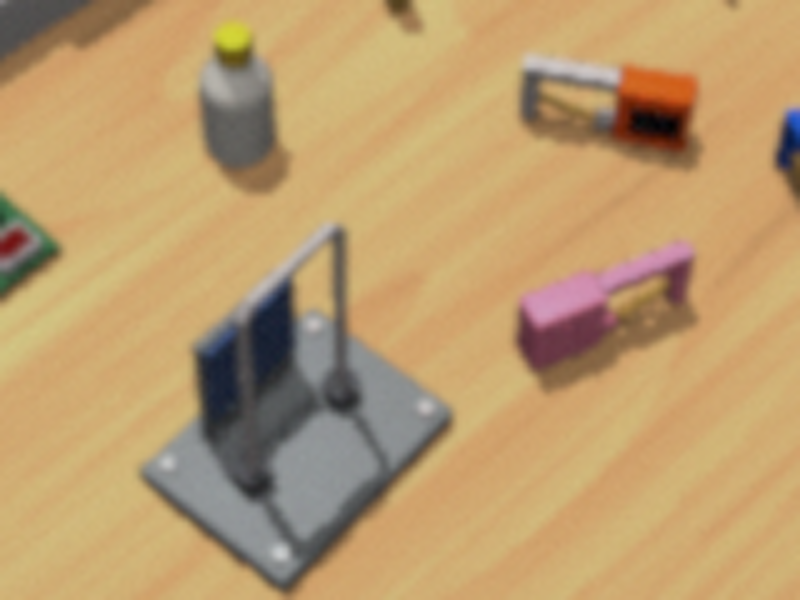

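The orange body with the black window and steel hook, at scene (267,293), is the target. The others are solid pink, blue and purple, so they're look-alikes. Next I'll measure the fob's top face and hook, the bar ends and the plate corners.

```bash
python3 - <<'E'
from h import *
s,d=cam('scene'),cam('side')
S=lambda u,v:((u+.5)/5-.5+240,(v+.5)/5-.5+195)
D=lambda u,v:((u+.5)/5-.5+240,(v+.5)/5-.5+215)
np.set_printoptions(precision=4,suppress=True)
for n,p,q in(('barA',(510,105),(338,230)),('barB',(608,58),(243,308)),('fobtop',(93,453),(657,85)),('hookend',(214,503),(531,63))):
    r=tri([(s,S(*p)),(d,D(*q))]);print(n,r.x,abs(r.fun).max())
print('fob top c',onz(s,S(93,453),.042),onz(d,D(657,85),.042))
print('fob corners scene',[onz(s,S(*p),.042) for p in((68,427),(137,458),(120,485),(48,448))])
print('side',[onz(d,D(*p),.042) for p in((625,67),(695,72),(693,103),(617,95))])
print('plate scene',[onz(s,S(*p),.012)for p in((403,270),(505,378),(692,270),(583,170))])
P=[onz(d,D(*p),.012)for p in((145,470),(285,582),(452,413),(315,312))]
print('plate side',P)
E
```

```text
barA [0.5871 0.0901 0.1463] 0.6175103901430248
barB [0.5842 0.1458 0.1476] 0.7313747776269679
fobtop [ 0.6006 -0.141   0.0404] 0.6488019830387657
hookend [ 0.6543 -0.1045  0.0412] 0.6415982163479725
fob top c [ 0.6029 -0.1403  0.042 ] [ 0.599  -0.1414  0.042 ]
fob corners scene [array([ 0.5834, -0.1442,  0.042 ]), array([ 0.6155, -0.1236,  0.042 ]), array([ 0.6256, -0.1373,  0.042 ]), array([ 0.59  , -0.1575,  0.042 ])]
side [array([ 0.6183, -0.1385,  0.042 ]), array([ 0.5915, -0.1619,  0.042 ]), array([ 0.5787, -0.1458,  0.042 ]), array([ 0.6085, -0.1218,  0.042 ])]
plate scene [array([0.5537, 0.0542, 0.012 ]), array([0.6387, 0.0639, 0.012 ]), array([0.6251, 0.1828, 0.012 ]), array([0.5397, 0.1707, 0.012 ])]
plate side [array([0.6207, 0.1791, 0.012 ]), array([0.535 , 0.1705, 0.012 ]), array([0.5457, 0.0563, 0.012 ]), array([0.6314, 0.0644, 0.012 ])]
```

The measurements agree with each other:

| Item | Position (m) | Yaw | Notes |
|---|---|---|---|
| Fob | (0.601, -0.141) | 34° | Top triangulates at 40 mm; 42 mm is given |
| Ring bar | (0.586, 0.118) | 6.5° | z about 0.146, inside the 125–153 mm range; plate centre is (0.586, 0.118) |

I'll move above the fob now.

```bash
python3 -m handwheel '{"delta_pos":[[3,-1.84,0.1],[3,-1.84,0.1],[3,-1.84,0.1],[3,-1.84,0.1],[3,-1.84,0.1],[3,-1.84,0.1],[3,-1.84,0.1],[3,-1.84,0.1],[3,-1.84,0.1],[3,-1.84,0.1],[3,-1.84,0.1],[3,-1.84,0.1],[3,-1.84,0.1],[3,-1.84,0.1],[3,-1.84,0.1],[3,-1.84,0.1],[3,-1.84,0.1],[3,-1.84,0.1],[0,0,0],[0,0,0]],"turn":[0,0,0,0,0,0,0,0,0,0,0,0,0,0,0,0,0,0,0,0]}' 1 30
python3 -m handwheel '{"delta_pos":[[0,0,1.2],[0,0,1.2],[0,0,1.2],[0,0,1.2],[0,0,0],[0,0,0],[0,0,0]],"turn":[-5,-5,-5,-4,0,0,0]}'
python3 - <<'E'
from h import *
s=monitor.sense();np.save('s1.npy',np.r_[s['position'],s['ee_rot']])
im=cams.camera('wrist');cv2.imwrite('pics/w1.png',im[:,:,::-1])
print(s['time'],s['position'],R.from_quat(s['ee_rot']).as_matrix()[:,0],s['wrist_force'])
E
```

```text
time: 2.15
position: [0.5979, -0.1426, 0.1908]
ee_rot: [0.991, 0.132, -0.0, -0.0]
wrist_force: [0.6, -1.2, -0.2]
finger_gap: 1.0
time: 2.85
position: [0.598, -0.1441, 0.1443]
ee_rot: [0.957, 0.292, 0.0, 0.0]
wrist_force: [1.2, -0.0, 0.7]
finger_gap: 1.0
2.85 [ 0.59797845 -0.1440809   0.14431294] [8.29838434e-01 5.58003498e-01 5.18912333e-04] [ 1.15116563 -0.01758093  0.73650124]
```

View pics/w1.png

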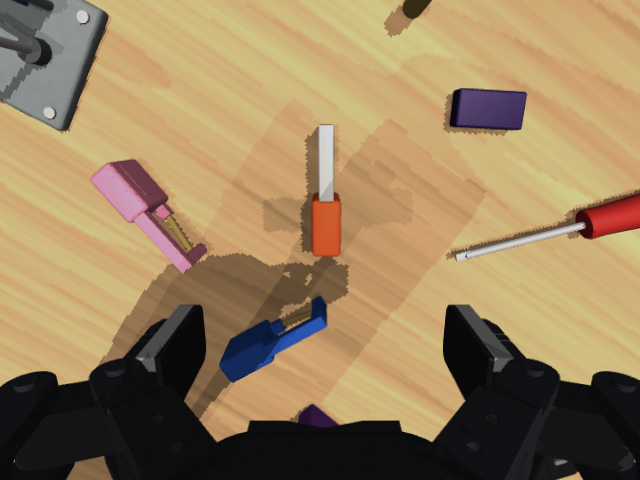

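The wrist view shows the orange body's top at (313..340, 201..256), with the hook end at (326,124) pointing straight along tool x. The blue look-alike is at (275,335), so I'll check its clearance from the fingers.

```bash
python3 - <<'E'
from h import *
np.set_printoptions(precision=4,suppress=True)
v=np.load('s1.npy');s=dict(position=v[:3],ee_rot=v[3:]);c=cam('wrist',s)
T=R.from_quat(v[3:]).as_matrix()
for n,p,z in(('bl',(313,256),.042),('br',(340,256),.042),('tr',(340,201),.042),('tl',(313,201),.042),('hookend',(326.5,125),.042),('hookbase',(326.5,199),.04),('blue tip',(320,297),.035),('blue tip r',(327,320),.035),('pink',(205,250),.01)):
    P=onz(c,p,z);print(n,P,'tool cm',100*(P-v[:3])@T)
E
```

```text
bl [ 0.5799 -0.1479  0.042 ] tool cm [-1.7153 -0.7024 10.2296]
br [ 0.5904 -0.1634  0.042 ] tool cm [-1.7131  1.1685 10.2317]
tr [ 0.6221 -0.1416  0.042 ] tool cm [ 2.1337  1.1222 10.2336]
tl [ 0.612  -0.1266  0.042 ] tool cm [ 2.1311 -0.6803 10.2317]
hookend [ 0.6575 -0.1067  0.042 ] tool cm [ 7.022   0.2057 10.2352]
hookbase [ 0.6179 -0.1335  0.04  ] tool cm [ 2.2338  0.2217 10.4327]
blue tip [ 0.5546 -0.1706  0.035 ] tool cm [-5.0822 -0.2282 10.9284]
blue tip r [ 0.5422 -0.1853  0.035 ] tool cm [-6.933   0.2911 10.928 ]
pink [ 0.5283 -0.0807  0.01  ] tool cm [-2.2502 -9.1625 13.42  ]
```

The body measures 38.5 x 18.5 mm, close to the given 40 x 20. It's offset (+0.2, +0.2) cm in the tool frame and its yaw is aligned. The blue nose is 5 cm behind the centre line, so the fingers clear it. Descending to grasp.

```bash
python3 -m handwheel '{"delta_pos":[[0.2,0.2,2],[0,0,2],[0,0,2],[0,0,2],[0,0,2],[0,0,1.5],[0,0,1],[0,0,0.7],[0,0,0.6],[0,0,0],[0,0,0]],"turn":[0,0,0,0,0,0,0,0,0,0,0]}' 1 90
python3 -m handwheel '{"delta_pos":[[0,0,0],[0,0,0],[0,0,0],[0,0,0],[0,0,0],[0,0,0],[0,0,0],[0,0,0],[0,0,0],[0,0,0]],"turn":[0,0,0,0,0,0,0,0,0,0]}' 0 90
python3 -m handwheel '{"delta_pos":[[0,0,-0.5],[0,0,-1],[0,0,-2],[0,0,-3],[0,0,-3],[0,0,-3],[0,0,-3],[0,0,-3],[0,0,-1.5],[0,0,0],[0,0,0],[0,0,0],[0,0,0]],"turn":[0,0,0,0,0,0,0,0,0,0,0,0,0]}'
python3 - <<'E'
from h import *
s=monitor.sense();np.save('s2.npy',np.r_[s['position'],s['ee_rot']])
im=cams.camera('wrist');cv2.imwrite('pics/w2.png',im[:,:,::-1])
print(s['time'],s['position'],R.from_quat(s['ee_rot']).as_matrix(),s['wrist_force'],s['ft_torque'])
E
```

```text
time: 4.0
position: [0.6009, -0.144, 0.0059]
ee_rot: [0.956, 0.293, 0.0, 0.0]
wrist_force: [0.3, -0.2, 0.2]
finger_gap: 0.999
time: 5.0
position: [0.6009, -0.1441, 0.0059]
ee_rot: [0.956, 0.293, 0.0, 0.0]
wrist_force: [-0.7, -0.2, 5.7]
finger_gap: 0.207
time: 6.3
position: [0.5999, -0.1439, 0.2038]
ee_rot: [0.956, 0.293, -0.001, -0.001]
wrist_force: [0.4, -0.9, -0.9]
finger_gap: 0.205
6.3 [ 0.59990015 -0.1439302   0.20381439] [[ 8.28465806e-01  5.60034876e-01 -2.31235435e-03]
 [ 5.60037342e-01 -8.28467183e-01  5.50173342e-04]
 [-1.60759344e-03 -1.75080459e-03 -9.99997175e-01]] [ 0.38616087 -0.91460142 -0.91048207] [-0.04154494 -0.0346506   0.03100329]
```

View pics/w2.png

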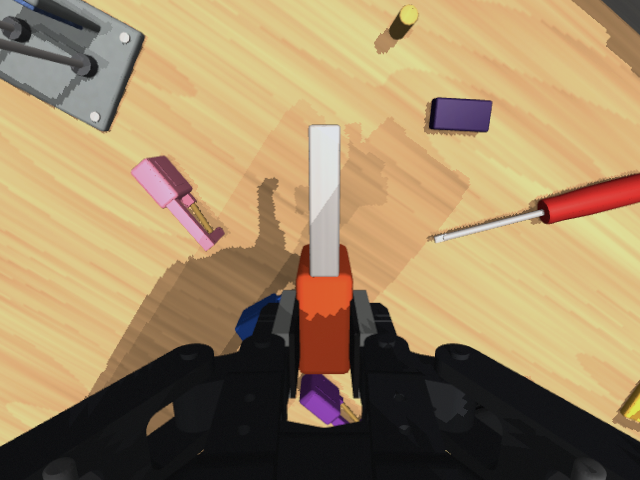

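The fob is held squarely, with the hook end at (325,125) and the body's top edges at rows about 276 and 374. I'll compare these with the model to get the held pose.

```bash
python3 - <<'E'
from h import *
np.set_printoptions(precision=4,suppress=True)
c=cam('wrist',dict(position=np.zeros(3),ee_rot=[0,0,0,1]))
# model in tool frame: x along tool x, height up = -z tool
def model(x0,y0,z0,pt):
    P=[(20,0,21),(-20,0,21),(69,5,19),(69,-5,19),(20,10,21),(20,-10,21)]
    M=[]
    for a,b,h in P:
        a,b,h=a/1e3,b/1e3,h/1e3
        M.append([x0+a*np.cos(pt)-h*np.sin(pt),y0-b,z0-(h*np.cos(pt)+a*np.sin(pt))])
    return proj(c,M)
for z0 in(-.015,-.013):
  for x0 in(0,.002,-.002):
    print(z0,x0,model(x0,0,z0,0).round(0).tolist())
f=lambda v:(lambda m:[m[0,1]-276,m[1,1]-374,m[2,1]-125,m[0,0]-325.5,m[4,0]-m[5,0]-(352-300),m[2,0]-m[3,0]-30])(model(*v))
r=least_squares(f,[0,0,-.015,0],x_scale=[.001,.001,.001,.01]);print(r.x,r.fun)
m=model(0,0,-.015,0)
E
```

```text
-0.015 0 [[322.0, 274.0], [322.0, 377.0], [306.0, 123.0], [339.0, 123.0], [293.0, 274.0], [352.0, 274.0]]
-0.015 0.002 [[322.0, 269.0], [322.0, 373.0], [306.0, 116.0], [339.0, 116.0], [293.0, 269.0], [352.0, 269.0]]
-0.015 -0.002 [[322.0, 280.0], [322.0, 382.0], [306.0, 130.0], [338.0, 130.0], [293.0, 280.0], [352.0, 280.0]]
-0.013 0 [[322.0, 272.0], [322.0, 374.0], [307.0, 123.0], [338.0, 123.0], [293.0, 272.0], [352.0, 272.0]]
-0.013 0.002 [[322.0, 267.0], [322.0, 369.0], [307.0, 117.0], [338.0, 117.0], [293.0, 267.0], [352.0, 267.0]]
-0.013 -0.002 [[322.0, 278.0], [322.0, 379.0], [307.0, 130.0], [338.0, 130.0], [293.0, 278.0], [351.0, 278.0]]
[-0.0169  0.0013  0.0246 -0.2597] [-11.0573 -21.5373  32.7747   0.0241 -96.0333 -51.8158]
```

The fob sits at tool x -0.5 mm, y +1 mm, 15 mm above the TCP, with no pitch. I'll move it over the bar and turn it to line up.

```bash
python3 -m handwheel '{"delta_pos":[[0.89,-2.5,0],[0.89,-2.5,0],[0.89,-2.5,0],[0.89,-2.5,0],[0.89,-2.5,0],[0.89,-2.5,0],[0.89,-2.5,0],[0.89,-2.5,0],[0.89,-2.5,0],[0.89,-2.5,0],[0,0,0],[0,0,0],[0,0,0],[0,0,0],[0,0,0],[0,0,0],[0,0,0],[0,0,0],[0,0,0],[0,0,0]],"turn":[0,0,0,0,0,0,0,0,0,0,0,5.5,5.5,5.5,5.5,5.5,0,0,0,0]}'
python3 - <<'E'
from h import *
s=monitor.sense();np.save('s3.npy',np.r_[s['position'],s['ee_rot']])
im=cams.camera('wrist');a=cams.camera('scene')
im=cv2.resize(im[0:300,120:520],(800,600),interpolation=cv2.INTER_CUBIC)
cv2.imwrite('pics/w3.png',im[:,:,::-1]);cv2.imwrite('pics/sc3.png',a[:,:,::-1]);cv2.imwrite('pics/sd3.png',cams.camera('side')[:,:,::-1])
print(s['time'],s['position'],R.from_quat(s['ee_rot']).as_matrix()[:,0],s['wrist_force'])
E
```

```text
time: 8.35
position: [0.5343, 0.1129, 0.2053]
ee_rot: [0.998, 0.058, -0.0, 0.0]
wrist_force: [-0.1, 0.1, -1.3]
finger_gap: 0.207
8.35 [0.53434051 0.112875   0.20532007] [ 9.93312856e-01  1.15453749e-01 -4.95622503e-05] [-0.1476001   0.12951837 -1.31922428]
```

View pics/w3.png

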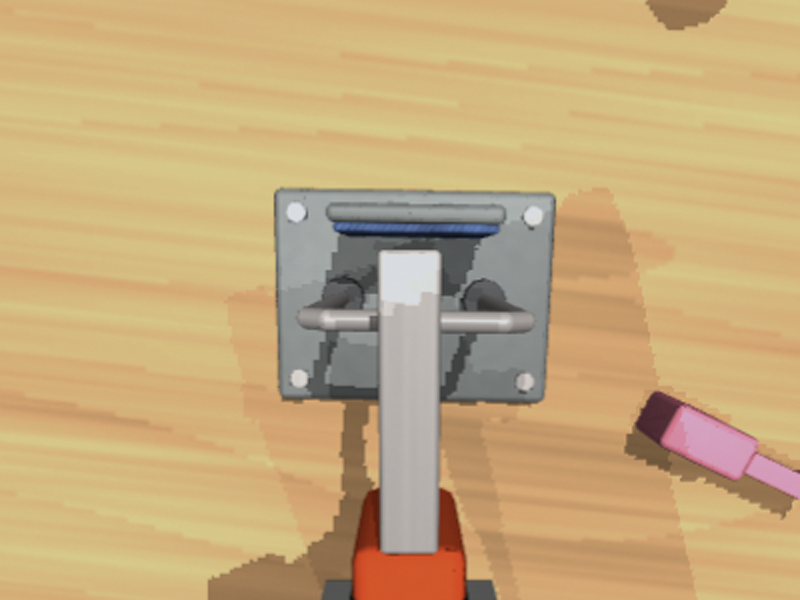

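The bar runs from (300,318) to (533,322) in the crop with its midpoint at (416,320), centred behind the hook and about 1° off. Converting that to tool coordinates.

```bash
python3 - <<'E'
from h import *
np.set_printoptions(precision=4,suppress=True)
v=np.load('s3.npy');c=cam('wrist',dict(position=v[:3],ee_rot=v[3:]));T=R.from_quat(v[3:]).as_matrix()
f=lambda u,w:((u+.5)/2-.5+120,(w+.5)/2-.5)
for z in(.141,.146,.150):
    L,M,Rr=[100*(onz(c,f(*p),z)-v[:3])@T for p in((300,318),(416,320),(533,322))]
    print(z,L,M,Rr,'len',np.linalg.norm(Rr-L)*10,onz(c,f(416,320),z))
h=onz(c,f(410,250),v[2]+.015+.019);print('hook end tool',100*(h-v[:3])@T)
for z in(.012,):
    P=np.array([onz(c,f(*p),z) for p in((277,190),(554,195),(543,402),(281,400))]);print('plate',P.mean(0),100*(P.mean(0)-v[:3])@T)
E
```

```text
0.141 [ 5.1912 -2.9325  6.4316] [5.1384 0.3003 6.4318] [5.0921 3.5662 6.432 ] len 64.9939487679781 [0.5857 0.1158 0.141 ]
0.146 [ 5.2245 -2.8663  5.9316] [5.1729 0.2957 5.9318] [5.1276 3.49   5.932 ] len 63.57006755704451 [0.5861 0.1159 0.146 ]
0.15 [ 5.2512 -2.8134  5.5316] [5.2004 0.2919 5.5318] [5.156  3.429  5.5319] len 62.430962588297646 [0.5863 0.116  0.15  ]
hook end tool [ 6.887   0.1112 -3.4003]
plate [0.5855 0.1156 0.012 ] [ 5.1125  0.3215 19.3318]
```

I need a small correction of tool x -0.1 and y +0.2 cm. Then I'll go down to just above the highest possible contact.

```bash
python3 -m handwheel '{"delta_pos":[[-0.1,0.2,0],[0,0,1],[0,0,1],[0,0,1],[0,0,1],[0,0,0.6],[0,0,0.3],[0,0,0],[0,0,0],[0,0,0]],"turn":[0,0,0,0,0,0,0,0,0,0]}'
for i in 1 ; do python3 -m handwheel '{"delta_pos":[[0,0,0.1],[0,0,0.1],[0,0,0],[0,0,0]],"turn":[0,0,0,0]}';done
python3 -m handwheel '{"delta_pos":[[0,0,0.1],[0,0,0.1],[0,0,0],[0,0,0]],"turn":[0,0,0,0]}'
python3 - <<'E'
from h import *
a=cams.camera('scene');b=cams.camera('side')
A=cv2.resize(a[190:270,300:380],(400,400),interpolation=cv2.INTER_CUBIC);B=cv2.resize(b[245:325,260:340],(400,400),interpolation=cv2.INTER_CUBIC)
cv2.imwrite('pics/m4.png',np.hstack([A,B])[:,:,::-1])
E
```

```text
time: 9.5
position: [0.5338, 0.111, 0.1569]
ee_rot: [0.998, 0.057, 0.0, 0.0]
wrist_force: [0.0, -0.5, -1.3]
finger_gap: 0.206
time: 9.9
position: [0.5335, 0.1109, 0.1544]
ee_rot: [0.998, 0.057, -0.0, 0.0]
wrist_force: [0.5, -0.1, -0.9]
finger_gap: 0.211
time: 10.3
position: [0.5335, 0.1109, 0.1524]
ee_rot: [0.998, 0.057, -0.0, 0.0]
wrist_force: [-0.1, 0.4, -1.8]
finger_gap: 0.208
```

View pics/m4.png

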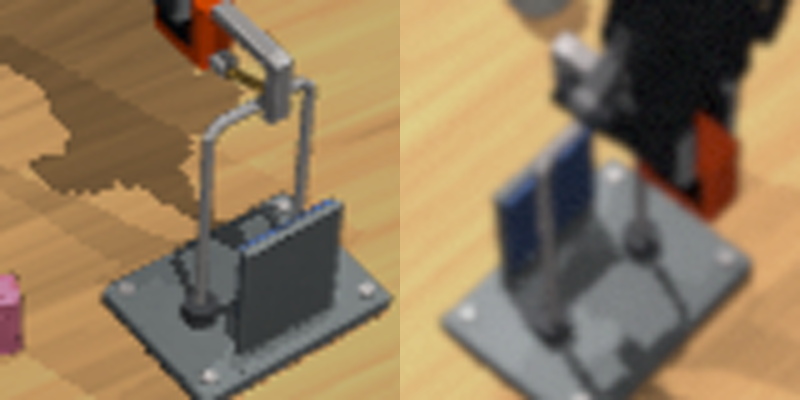

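The nose (scene crop, 275,100) has passed the bar on the pad side, the gate is above the bar, and the force is at its baseline of about -1.3 N. Now I'll press in 1–2 mm steps.

```bash
python3 -m handwheel '{"delta_pos":[[0,0,0.1],[0,0,0.1],[0,0,0],[0,0,0]],"turn":[0,0,0,0]}'|grep -E 'pos|wrist'
python3 -m handwheel '{"delta_pos":[[0,0,0.1],[0,0,0.1],[0,0,0],[0,0,0]],"turn":[0,0,0,0]}'|grep -E 'pos|wrist'
python3 -m handwheel '{"delta_pos":[[0,0,0.1],[0,0,0.1],[0,0,0],[0,0,0]],"turn":[0,0,0,0]}'|grep -E 'pos|wrist'
python3 -m handwheel '{"delta_pos":[[0,0,0.1],[0,0,0.1],[0,0,0],[0,0,0]],"turn":[0,0,0,0]}'|grep -E 'pos|wrist'
python3 -m handwheel '{"delta_pos":[[0,0,0.1],[0,0,0.1],[0,0,0],[0,0,0]],"turn":[0,0,0,0]}'|grep -E 'pos|wrist'
```

```text
position: [0.5335, 0.1109, 0.1504]
wrist_force: [0.1, 0.3, -1.1]
position: [0.5335, 0.1109, 0.1484]
wrist_force: [-0.2, 0.2, -1.2]
position: [0.5337, 0.1109, 0.1466]
wrist_force: [-1.3, -0.4, 2.7]
position: [0.5339, 0.1109, 0.1446]
wrist_force: [0.9, -0.4, 3.2]
position: [0.5334, 0.1109, 0.1423]
wrist_force: [0.7, 0.5, 3.5]
```

Contact came at TCP z of about 0.147, so the bar is near 0.148, and the net force is about 4.5 N. Continuing gently.

```bash
python3 -m handwheel '{"delta_pos":[[0,0,0.1],[0,0,0.1],[0,0,0],[0,0,0]],"turn":[0,0,0,0]}'|grep -E 'pos|wrist'
python3 -m handwheel '{"delta_pos":[[0,0,0.1],[0,0,0.1],[0,0,0],[0,0,0]],"turn":[0,0,0,0]}'|grep -E 'pos|wrist'
python3 -m handwheel '{"delta_pos":[[0,0,0.1],[0,0,0.1],[0,0,0],[0,0,0]],"turn":[0,0,0,0]}'|grep -E 'pos|wrist'
python3 -m handwheel '{"delta_pos":[[0,0,0.1],[0,0,0],[0,0,0]],"turn":[0,0,0]}'|grep -E 'pos|wrist'
```

```text
position: [0.5333, 0.1109, 0.1403]
wrist_force: [-0.9, -0.3, 3.6]
position: [0.5334, 0.1109, 0.1383]
wrist_force: [-1.3, 1.1, 4.4]
position: [0.5333, 0.1108, 0.1362]
wrist_force: [-0.8, -0.3, 4.2]
position: [0.5335, 0.1109, 0.1354]
wrist_force: [-1.2, -0.9, 4.3]
```

```bash
python3 -m handwheel '{"delta_pos":[[0,0,0.1],[0,0,0.1],[0,0,0],[0,0,0]],"turn":[0,0,0,0]}'|grep -E 'pos|wrist'
python3 -m handwheel '{"delta_pos":[[0,0,0.1],[0,0,0],[0,0,0]],"turn":[0,0,0]}'|grep -E 'pos|wrist'
python3 -m handwheel '{"delta_pos":[[0,0,0.1],[0,0,0],[0,0,0]],"turn":[0,0,0]}'|grep -E 'pos|wrist'
```

```text
position: [0.5334, 0.1108, 0.1333]
wrist_force: [-2.0, -0.8, 4.0]
position: [0.5334, 0.1109, 0.1323]
wrist_force: [-1.3, -0.2, 4.5]
position: [0.5333, 0.1109, 0.1312]
wrist_force: [-1.8, -0.4, 4.5]
```

```bash
python3 -m handwheel '{"delta_pos":[[0,0,0.1],[0,0,0],[0,0,0]],"turn":[0,0,0]}'|grep -E 'pos|wrist'
python3 -m handwheel '{"delta_pos":[[0,0,0.1],[0,0,0],[0,0,0]],"turn":[0,0,0]}'|grep -E 'pos|wrist'
python3 -m handwheel '{"delta_pos":[[0,0,0.1],[0,0,0],[0,0,0]],"turn":[0,0,0]}'|grep -E 'pos|wrist'
```

```text
position: [0.5334, 0.1108, 0.1303]
wrist_force: [-1.7, 0.5, 3.7]
position: [0.5332, 0.1108, 0.1291]
wrist_force: [-3.5, -0.8, 2.4]
position: [0.5333, 0.1108, 0.1282]
wrist_force: [-3.5, -0.3, 2.9]
```

The bar is nearing the gate's tip, because the force is turning sideways. Continuing at 1 mm per step.

```bash
python3 -m handwheel '{"delta_pos":[[0,0,0.1],[0,0,0],[0,0,0]],"turn":[0,0,0]}'|grep -E 'pos|wrist'
python3 -m handwheel '{"delta_pos":[[0,0,0.1],[0,0,0],[0,0,0]],"turn":[0,0,0]}'|grep -E 'pos|wrist'
```

```text
position: [0.5332, 0.1108, 0.1271]
wrist_force: [-3.9, 0.0, 2.1]
position: [0.533, 0.1108, 0.126]
wrist_force: [-5.4, 0.4, 1.0]
```

The gate tip is now bearing on the side of the bar (about 5 N sideways). Easing the fob back 1 mm per step puts the bar closer to the nose, so the gate can pass with less height.

```bash
python3 -m handwheel '{"delta_pos":[[-0.1,0,0],[0,0,0],[0,0,0]],"turn":[0,0,0]}'|grep -E 'pos|wrist'
python3 -m handwheel '{"delta_pos":[[-0.1,0,0],[0,0,0],[0,0,0]],"turn":[0,0,0]}'|grep -E 'pos|wrist'
```

```text
position: [0.5319, 0.1106, 0.126]
wrist_force: [-5.6, 0.1, 0.4]
position: [0.5322, 0.1106, 0.1266]
wrist_force: [0.2, 0.7, -1.7]
```

The force dropped back to the -1.5 N baseline, so the gate has snapped past the bar. I'll check before releasing.

```bash
python3 - <<'E'
from h import *
a=cams.camera('scene')
A=cv2.resize(a[190:250,310:380],(700,600),interpolation=cv2.INTER_CUBIC)
cv2.imwrite('pics/m5.png',A[:,:,::-1]);s=monitor.sense();print(s['position'],s['wrist_force'],s['time'])
E
```

```text
[0.53209537 0.11058261 0.12655969] [ 0.57408635 -0.78228888 -0.84012403] 17.05
```

View pics/m5.png

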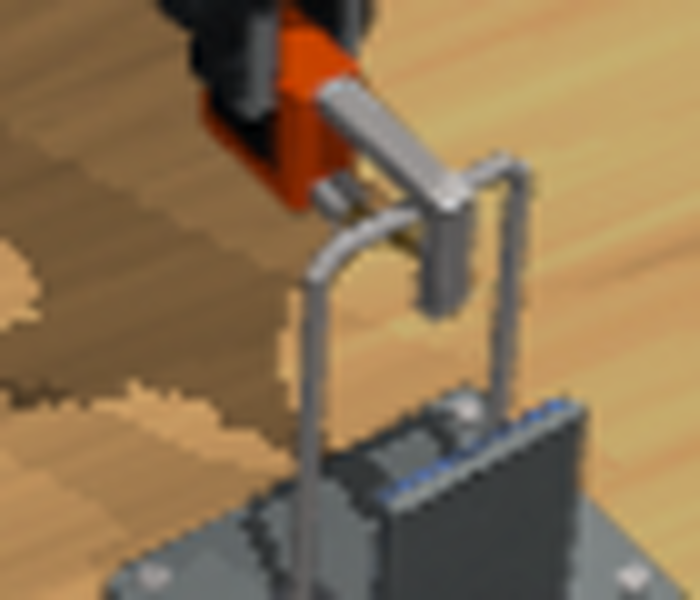

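The bar is inside the hook at (430,210), and the brass gate is shut below it at (385,225). Releasing and retreating upward.

```bash
python3 -m handwheel '{"delta_pos":[[0,0,0],[0,0,0],[0,0,0],[0,0,0],[0,0,0],[0,0,0],[0,0,0],[0,0,0],[0,0,0],[0,0,0]],"turn":[0,0,0,0,0,0,0,0,0,0]}' 1
python3 -m handwheel '{"delta_pos":[[-0.5,0,-1],[-0.5,0,-2],[-0.5,0,-2],[0,0,-2],[0,0,-2],[0,0,-2],[0,0,-2],[0,0,0],[0,0,0],[0,0,0],[0,0,0],[0,0,0],[0,0,0],[0,0,0],[0,0,0],[0,0,0],[0,0,0],[0,0,0],[0,0,0],[0,0,0]],"turn":[0,0,0,0,0,0,0,0,0,0,0,0,0,0,0,0,0,0,0,0]}'
python3 - <<'E'
from h import *
a=cams.camera('scene');b=cams.camera('side')
A=cv2.resize(a[195:270,305:380],(400,400),interpolation=cv2.INTER_CUBIC);B=cv2.resize(b[215:335,240:360],(400,400),interpolation=cv2.INTER_CUBIC)
cv2.imwrite('pics/m6.png',np.hstack([A,B])[:,:,::-1])
E
```

```text
time: 18.05
position: [0.5315, 0.1106, 0.1264]
ee_rot: [0.998, 0.057, -0.0, 0.0]
wrist_force: [0.2, -0.8, -0.6]
finger_gap: 0.999
time: 20.05
position: [0.5167, 0.1089, 0.2564]
ee_rot: [0.998, 0.057, 0.0, 0.0]
wrist_force: [0.6, -0.4, -0.2]
finger_gap: 1.001
```

View pics/m6.png

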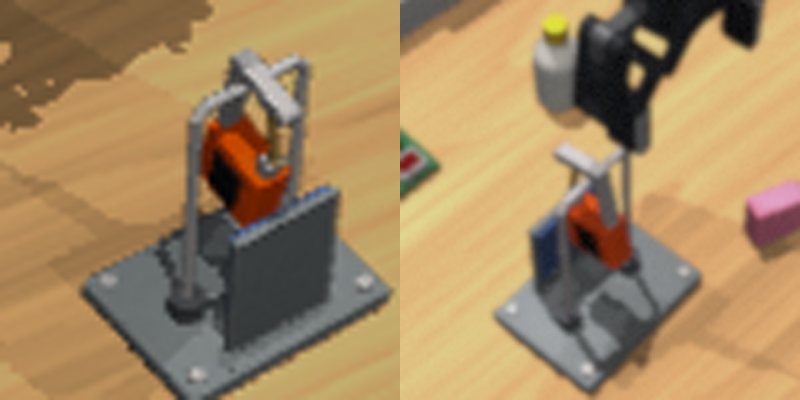

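The fob hangs from the bar by its closed hook, with the body in front of the pad and the gripper clear. I'll let the swing die out, check that by frame difference, then hand in.

```bash
for i in 1 2; do python3 -m handwheel '{"delta_pos":[[0,0,0],[0,0,0],[0,0,0],[0,0,0],[0,0,0],[0,0,0],[0,0,0],[0,0,0],[0,0,0],[0,0,0],[0,0,0],[0,0,0],[0,0,0],[0,0,0],[0,0,0],[0,0,0],[0,0,0],[0,0,0],[0,0,0],[0,0,0]],"turn":[0,0,0,0,0,0,0,0,0,0,0,0,0,0,0,0,0,0,0,0]}'>/dev/null; done
python3 - <<'E'
from h import *
f=[cams.camera('scene')[195:270,305:380].astype(int) for _ in range(6)]
print([int((abs(x-f[0]).max(2)>40).sum()) for x in f])
cv2.imwrite('pics/m7.png',cv2.resize(f[-1].astype(np.uint8)[:,:,::-1],(600,600),interpolation=cv2.INTER_CUBIC))
E
```

```text
[0, 0, 0, 0, 0, 0]
```

View pics/m7.png

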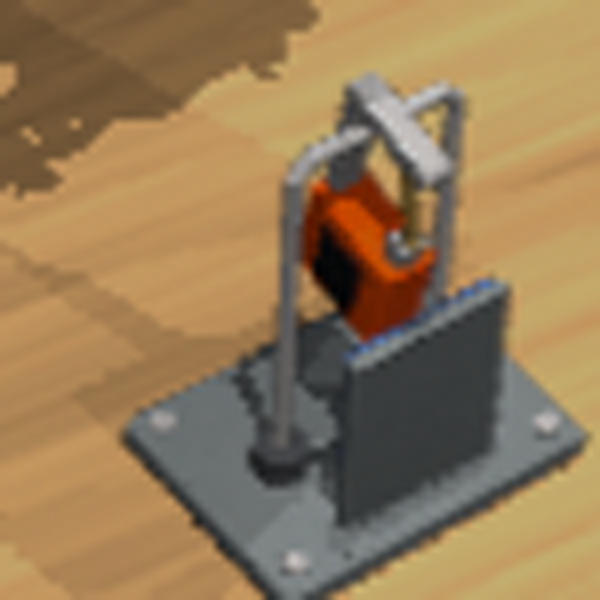

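It is still and close to plumb: the gate at (408,200) is shut and the bar runs through the hook at (385,120).

```bash
python3 -c "
from cell import sign_off
print(sign_off())"
```

```text
the job is handed in; nothing more can be done
None
```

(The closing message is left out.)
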